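# Load the photometer and hold its bayonet light cap locked

### The arm

A 6-joint arm with a two-finger parallel gripper is mounted at the origin on a cart in front of the work surface, level with it; the furniture and walls round the work are solid. World frame = base frame: x ahead of the robot, y to its left, z up, the work surface at z = 0. Lengths are in mm, angles in rad, forces in N, time in s.
With the tool pointing down it reaches from about 325 to 750 mm from the base axis. Payload 7.6 kg.
Tool frame: the origin (TCP) lies on the centre line of the jaws, within the pads' length; the fingertips stand ctrl.tip_reach ahead of it and the grasp point (between the pads) lies 8 mm behind it (ctrl.tip_reach is the distance from the TCP to the fingertips, in mm); z points along the fingers, y is the line along which they close (so a half turn about z gives the same grasp; the last joint's range is limited). The gripper opens to 85 mm and grips with 20 to 120 N. Pads are 22 mm wide; open, the fingers measure 114 mm over their backs; the gripper's body (76 mm by 85 mm) begins 54 mm behind the grasp point. The pads swing forward as they close: fully open they stand 13 mm farther back than shut.
Start: joints at [-1.318, 0.052, 1.401, -0, 1.689, -0.07], TCP at [166.567, -497.896, 242.323] pointing down, gripper open.
Joint ranges: [-2.9, 2.9], [-0.91, 2.17], [0.12, 2.37], [-1.06, 4.2], [0.26, 2.73], [-2.93, 2.93]. Speed limits (rad/s): [2.57, 2.57, 3.01, 3.14, 3.14, 3.14].

### API

Orientations are given as [roll, pitch, yaw] about the fixed x, y, z axes, in that order (R = Rz(yaw) Ry(pitch) Rx(roll)).
In Python, from workcell import ctrl gives the robot as it stands.
- The arm moves only by the shell command python3 -m pendant 'ROWS'. ROWS is a JSON object of lists of equal length, an entry for each row: "claw": the closure, from -1 (fully open) to 1 (shut); "travel": the shift along the tool's x, y, z in m, a list of three; "yaw": the turn about the tool's z in rad. In form: {"claw": [claw, ...], "travel": [[dx, dy, dz], ...], "yaw": [yaw, ...]}. A call has 1 to 20 rows; each row shifts and turns the commanded pose from where the row before left it, along the tool's axes as they then stand; what a row does not reach is not made up. A row lasts 1/8 s, in which the tool goes at most 62.5 mm and 10.7 degrees, less where a joint would pass 70% of its speed; a pose out of reach is approached as far as the arm can. A call is refused whole if a number of a shift passes 0.0625 or a number of a turn 0.188, either way. A call with a gripper value outside its range is refused whole. The fingers move at their own pace and stop on an object; the grip force is fixed at half the most. Time passes only in rows, so rows that do not move let the fingers close. It gives the time, the measured TCP pose, the force, the opening and the grip force at its end, in the units of the state.
- ctrl.get_state(): the state, without advancing time (a new reading comes with each control period).
- ctrl.grab_frame(name): name is "scene" or "top" or "wrist"; returns a dict with "color" (384x512x3 uint8, red, green, blue), "range_z" (384x512 float32, mm along the optical axis (not along the pixel's ray), 0 where there is no reading), "mtx" (3x3 intrinsics, pixels), "k1" (the pictures are not rectified: a ray, as slopes to the right and down, at radius r is drawn at 1 + k1 r^2 times it, then the intrinsics apply), "eye" and "rotation" of the camera in the world. Camera axes: x right, y down, z forward; pixel columns grow to the right and rows downward; lengths in mm; the calibration is good to about 2 mm. A picture is of the moment at which its call begins.
- ctrl.job_done(): hands the job in; it is judged then, once.
The state is a dict: "time_s": time; "qpos": joint angles; "qvel": joint speeds; "joint_torque": joint torques, N m; "position": TCP position; "tcp_rot": TCP orientation; "ft_force": force on the tool from outside, world axes, zero at the start; "ft_torque": the same for the moment, N m; "width": finger opening in mm; "gripper_force": force on a finger pad.
Only numpy, scipy, OpenCV 4.12 (cv2) and the standard library are available. Lean on these libraries where they do the work, as an engineer would, in place of code of your own. Each camera call takes 0.05 s, during which the arm holds its last target. There are 200 camera calls.

### The job

Stand the vial with the blue filling upright on the white stage in the middle of the photometer's collar, let it go, and put the black light cap over it with the cap's two lugs in the collar's slots. Then push the cap down against the spring, twist it a quarter turn clockwise (seen from above) until the grip bar lines up with the green marks, and finish while still gripping the cap and pressing it down near the bottom of its travel: do not let go. Leave the other vial and the bottles where they stand.

Things in the scene. Friction and masses are not known exactly. Their poses are not given: they have to be found in the camera images.
- photometer: White benchtop photometer, fixed. Origin on the bench on the collar's axis, z up. Housing top z 20 mm, x -110 (display end) to +55, y +-55 mm. Grey metal collar on it: outside diameter 86, top z 42, round opening 55 mm, its lip z 36 to 42. Slots (yellow marks) cut the lip at +x and -x; green marks at +y and -y. Black spring ring inside, top z 34, carries the cap's rim.
- stage (a point): Centre of the top of the white stage for the vial: a flat fixed disc, 34 mm in diameter, z 44 mm, on the collar's axis.
- slot (a point): Middle of the +x slot in the collar's lip (the other lies across the collar), z 42 mm. Each slot is 16 mm wide and reaches 36 mm from the axis. The cap's lugs drop in here with the bar along the photometer's x. Pushed down, the lugs pass under the lip and turn only clockwise seen from above (yaw decreasing).
- green_mark (a point): Green mark on the collar's top at +y, z 42 mm (another at -y): direction of the bar when locked, 90 degrees from the slots. Hard stops lie at about 97 degrees, and just behind the slots the other way.
- spring_ring (a joint): Travel of the spring ring in m, downward: 0 at rest (cap's rim at z 34 mm), 0.012 at its stop (rim z 22). It pushes up with 4 N at rest, 12.4 N at the stop (0.7 N/mm). The cap can turn once down by over 4 mm; a turned cap let go rises to about 0.004. About 0.010 (rim z 24, 11 N) suits both twist and hold.
- cap: Loose black light cap, 0.1 to 0.2 kg: hood open below. Origin: centre of the rim's underside, z up. 50 mm outside, 44 inside, 89 high, 84 deep inside. Grey grip bar on top along its x: 46 long, 14 thick, top at z 117. Two steel lugs at the rim at +x and -x in line with the bar and yellow stripes: 9 wide, 6 high, to 32 mm from the axis. Half a turn makes no difference.
- blue_vial: The vial to measure: clear round screw-cap vial with blue-violet filling and black cap, 25 mm in diameter, 55 mm high, 30 g, loose, upright on the bench. Origin: centre of its underside, z up.
- beige_vial: Another vial of the same size with a little beige filling; leave it alone. It and the blue vial swap places from time to time. Origin: centre of its underside.
- amber_bottle: Brown reagent bottle, 58 mm in diameter, 125 mm high; leave it alone. Origin: centre of its underside.
- white_bottle: White reagent bottle with dark blue cap, 52 mm in diameter, 112 mm high; leave it alone. Origin: centre of its underside.
Things that resemble listed ones, but are neither listed nor needed, are in the scene too. Leave any red look-alike of the cap alone.

How it is judged:
By the outcome, as a careful person would: the job done as asked, in the order asked, and still so for the second after the job is handed in, while the arm keeps its last pose, push and grip.
It also fails if it takes over 58 s, if anything falls off the work surface, if the arm or the gripper's body presses on something with over 40 N, if the wrist force passes 120 N, or if a joint passes its speed limit or range.

## Working session

There is one attempt and no reset: what is moved stays moved. The work goes in short steps, Python scripts to look and compute and a shell command to move; the robot and the scene stay as the last step left them, time stands still between calls to the robot, and variables do not carry over. Pictures are saved under pics/ and viewed, at most 10 in all, crops included, and the job is handed in when it is done.

```bash
mkdir -p pics
cat > h.py <<'E'
import numpy as np, cv2
from workcell import ctrl
def pts(f):
    """world XYZ per pixel from range"""
    h,w=f["range_z"].shape
    K=np.array(f["mtx"],float)
    v,u=np.mgrid[0:h,0:w]
    n=cv2.undistortPoints(np.stack([u,v],-1).reshape(-1,1,2).astype(float),K,np.array([f["k1"],0,0,0,0],float)).reshape(h,w,2)
    d=np.dstack([n,np.ones((h,w))])@np.array(f["rotation"]).T
    return d, np.array(f["eye"])+d*f["range_z"][...,None]
def plane(f,u,v,z):
    d,_=pts(f); r=d[int(v),int(u)]; e=np.array(f["eye"]); return e+r*(z-e[2])/r[2]
E
python3 - <<'E'
from h import *
import pickle
fs={n:ctrl.grab_frame(n) for n in("scene","top","wrist")}
pickle.dump(fs,open("f0.pkl","wb"))
for n in fs: print(n,fs[n]["eye"],np.round(fs[n]["rotation"],3).tolist(),fs[n]["k1"])
im=np.hstack([fs["scene"]["color"],fs["top"]["color"]])
cv2.imwrite("pics/a.png",cv2.resize(fs["scene"]["color"][...,::-1],(800,600)))
cv2.imwrite("pics/b.png",cv2.resize(fs["top"]["color"][...,::-1],(800,600)))
s=ctrl.get_state();print(s,ctrl.tip_reach)
E
```

```text
scene [ 31.51213698 634.09637372 901.52513447] [-2.354, 0.016, -2.472] 0.05508470517702688
top [ 318.67313751   -1.76431945 1172.58364009] [-2.929, -0.002, -1.693] -0.09542874663891338
wrist [ 244.21575874 -470.7455153   374.06901713] [2.818, 0.002, -1.249] -0.03342614302260817
{'time_s': 0.15, 'qpos': array([-1.31833850e+00,  5.27017388e-02,  1.40148228e+00, -2.57039270e-05,
        1.68858144e+00, -7.02626159e-02]), 'qvel': array([ 0.00099946, -0.00070876, -0.0034088 , -0.00057993, -0.00057201,
       -0.00015486]), 'joint_torque': array([ 9.77850505e-04, -3.81952357e+01, -3.60423517e+01, -4.81010841e-05,
        4.63063829e-03, -2.37697640e-05]), 'position': array([ 166.48470473, -497.68574287,  241.66548369]), 'tcp_rot': array([-3.14042095e+00, -5.68704628e-05,  3.22717407e-01]), 'ft_force': array([0.07985443, 0.1481704 , 0.47177764]), 'ft_torque': array([-0.00180724,  0.02577952,  0.02117791]), 'gripper_force': 0.0, 'width': 85.77623280935674} 11.0
```

View pics/a.png

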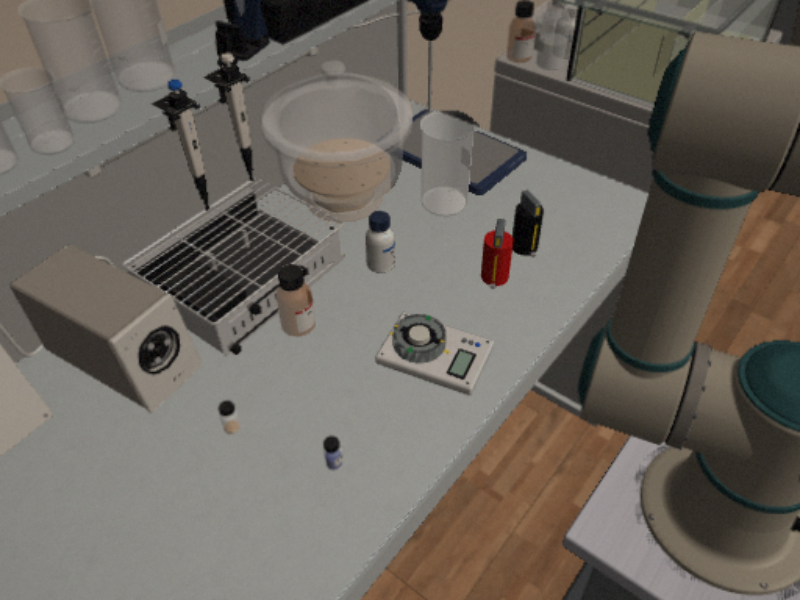

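View pics/b.png

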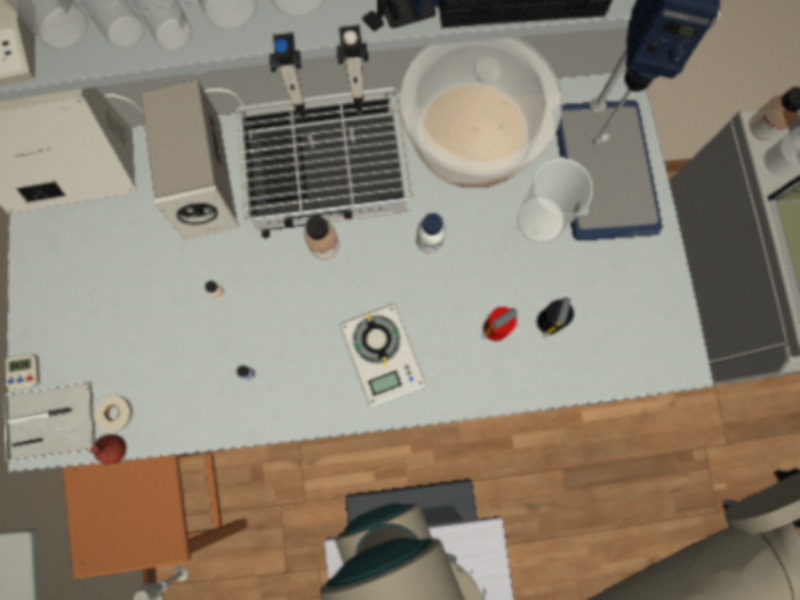

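The scene view (800×600) shows two vials: (333,453) has blue-violet filling, so it's the target, and (229,417) is beige. The black cap is at (528,225) with a red look-alike at (497,255), so black is the one to use. The photometer collar is at (419,337). I'll confirm these in a crop and measure.

```bash
sed -i 's/np.array(f\["rotation"\]).T/Rot(f).T/; 2a from scipy.spatial.transform import Rotation as _R\ndef Rot(f): return _R.from_euler("xyz",f["rotation"]).as_matrix()' h.py
python3 - <<'E'
from h import *
import pickle
fs=pickle.load(open("f0.pkl","rb"))
S=1.5625
def crop(f,u,v,w=30): 
    u,v=int(u/S),int(v/S); return cv2.resize(f["color"][v-w:v+w,u-w:u+w,::-1],(260,260),interpolation=cv2.INTER_CUBIC)
a=fs["scene"];b=fs["top"]
cv2.imwrite("pics/c.png",np.vstack([np.hstack([crop(a,333,453),crop(a,229,417),crop(a,515,235,32)]),np.hstack([crop(b,246,372),crop(b,376,340,36),crop(b,545,316)])]))
for n,l in (("scene",[("blue",333,453),("beige",229,417),("cap",528,225),("red",497,255),("collar",419,337)]),("top",[("blue",246,372),("beige",214,288),("cap",556,316),("red",501,322),("collar",376,340)])):
    f=fs[n];d,P=pts(f);hsv=cv2.cvtColor(f["color"],cv2.COLOR_RGB2HSV)
    for k,u,v in l:
        w=30; u=int(u/S);v=int(v/S); sl=np.s_[v-w:v+w,u-w:u+w]
        p=P[sl].reshape(-1,3);c=hsv[sl].reshape(-1,3);ok=f["range_z"][sl].reshape(-1)>0
        z=p[:,2]
        m=ok&(z>30)
        if k in("blue","beige"): m=m&(np.hypot(*(p[:,:2]-p[m,:2].mean(0)).T)<60)
        print(n,k,m.sum(),"zmax",np.percentile(z[m],[50,95,99]).round(1),"lo",p[m].min(0).round(),"hi",p[m].max(0).round(),"topmean",p[m&(z>np.percentile(z[m],97)-5)].mean(0).round(1), "bench",np.median(z[ok]).round(1))
E
```

```text
scene blue 148 zmax [51.5 57.2 58.3] lo [446. 257.  30.] hi [470. 280.  59.] topmean [458.5 267.5  55.4] bench 0.8
scene beige 148 zmax [50.8 57.4 58.6] lo [608. 304.  30.] hi [632. 328.  59.] topmean [619.7 315.3  55.7] bench 0.8
scene cap 994 zmax [ 83.  117.5 119.7] lo [ 462. -314.   30.] hi [ 512. -169.  122.] topmean [ 486.1 -244.9  117.2] bench 1.8
scene red 889 zmax [ 76.1 116.  119.3] lo [ 462. -313.   30.] hi [ 512. -169.  120.] topmean [ 486.3 -193.3  117.2] bench 1.9
scene collar 794 zmax [41.8 45.7 47. ] lo [447. -19.  30.] hi [535.  69.  48.] topmean [488.2  27.2  43.5] bench 15.6
top blue 69 zmax [53.  57.8 58.3] lo [447. 255.  32.] hi [469. 275.  59.] topmean [458.6 265.2  55.1] bench -0.3
top beige 75 zmax [51.8 58.1 61.3] lo [608. 299.  32.] hi [632. 323.  61.] topmean [617.7 313.8  56.9] bench -0.4
top cap 453 zmax [ 89.4 118.3 120.3] lo [ 463. -324.   31.] hi [ 512. -202.  122.] topmean [ 490.4 -276.8  117.2] bench 0.2
top red 378 zmax [ 88.2 117.7 119.6] lo [ 463. -282.   30.] hi [ 513. -174.  122.] topmean [ 488.7 -198.3  116.4] bench 0.1
top collar 721 zmax [40.8 44.9 47. ] lo [447. -19.  30.] hi [532.  65.  49.] topmean [489.6  22.7  43. ] bench 16.4
```

View pics/c.png

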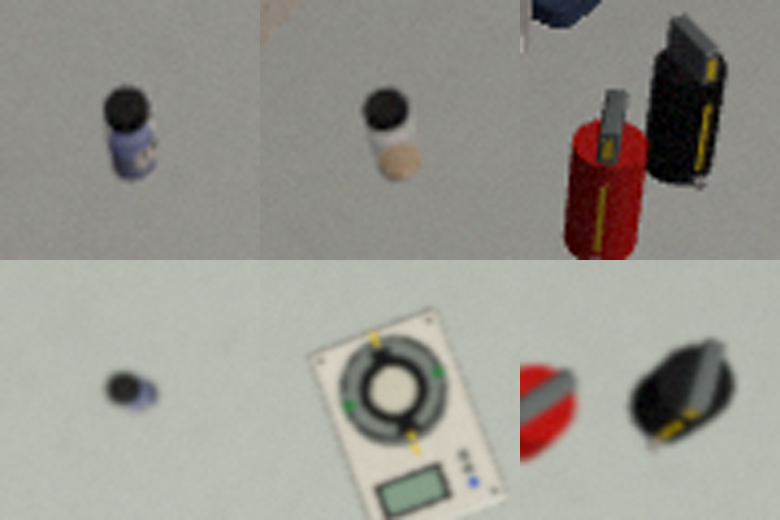

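The crop confirms it: blue filling at scene (333,453), and the black cap to the right of the red one. Next I'll get finer measurements.

```bash
cat > m.py <<'E'
from h import *
def circ(xy):
    A=np.c_[2*xy,np.ones(len(xy))];s=np.linalg.lstsq(A,(xy**2).sum(1),rcond=None)[0]
    return s[:2],np.sqrt(s[2]+s[:2]@s[:2])
def collar(f,c0=(489,24)):
    d,P=pts(f);hsv=cv2.cvtColor(f["color"],cv2.COLOR_RGB2HSV).astype(int);e=np.array(f["eye"])
    def cast(m,z):
        r=d[m];return (e+r*((z-e[2])/r[:,2])[:,None])[:,:2]
    near=lambda R:(np.hypot(P[...,0]-c0[0],P[...,1]-c0[1])<R)&(f["range_z"]>0)
    ring=near(50)&(P[...,2]>36)
    (x,y),R=cv2.minEnclosingCircle(P[ring][:,:2].astype(np.float32)); print(" collar encl",round(x,1),round(y,1),round(R,1))
    st=near(21)&(hsv[...,2]>np.percentile(hsv[...,2][near(14)],40)-35)&(hsv[...,1]<80)
    w=cast(st,44); print(" stage",w.mean(0).round(1),(np.ptp(w,0)).round(1))
    for k,lo,hi in(("yel",18,35),("grn",45,85)):
        m=near(60)&(hsv[...,0]>=lo)&(hsv[...,0]<=hi)&(hsv[...,1]>110)&(hsv[...,2]>50)
        n,l,s,c=cv2.connectedComponentsWithStats(m.astype(np.uint8))
        for i in range(1,n):
            if s[i,4]>2:
                q=cast(l==i,42).mean(0); print("  ",k,s[i,4],c[i].round(),q.round(1),"ang",np.degrees(np.arctan2(*(q-w.mean(0))[::-1])).round(1),np.hypot(*(q-w.mean(0))).round(1))
    h=(np.hypot(P[...,0]-c0[0],P[...,1]-c0[1])<150)&(P[...,2]>14)&(P[...,2]<26)&(f["range_z"]>0)&(hsv[...,2]>80)
    print(" house",cv2.minAreaRect(P[h][:,:2].astype(np.float32)))
def cap(f,c0=(488,-288)):
    d,P=pts(f);hsv=cv2.cvtColor(f["color"],cv2.COLOR_RGB2HSV).astype(int)
    n=(np.hypot(P[...,0]-c0[0],P[...,1]-c0[1])<36)&(f["range_z"]>0)
    bar=n&(P[...,2]>111)&(P[...,2]<123); q=P[bar][:,:2]
    r=cv2.minAreaRect(q.astype(np.float32)); ev=np.linalg.eigh(np.cov(q.T))[1][:,1]
    print(" bar",bar.sum(),q.mean(0).round(1),[np.round(a,1) for a in r],"ang",np.degrees(np.arctan2(ev[1],ev[0])).round(1))
    body=n&(P[...,2]>10)&(P[...,2]<95); (x,y),R=cv2.minEnclosingCircle(P[n&(P[...,2]>15)][:,:2].astype(np.float32)); print(" body encl",round(x,1),round(y,1),round(R,1))
    side=n&(P[...,2]>15)&(P[...,2]<82); print(" side fit",circ(P[side][:,:2]),side.sum())
def vial(f,c0=(458.5,266)):
    d,P=pts(f); n=(np.hypot(P[...,0]-c0[0],P[...,1]-c0[1])<25)&(f["range_z"]>0)
    t=n&(P[...,2]>52); (x,y),R=cv2.minEnclosingCircle(P[n&(P[...,2]>25)][:,:2].astype(np.float32))
    s=n&(P[...,2]>15)&(P[...,2]<50)
    print(" vial top",P[t].mean(0).round(1),t.sum(),"encl",round(x,1),round(y,1),round(R,1))
E
python3 - <<'E'
from m import *
import pickle
fs=pickle.load(open("f0.pkl","rb"))
for n in("scene","top"):
    print(n);collar(fs[n]);cap(fs[n]);vial(fs[n])
E
```

```text
scene
 collar encl 490.8 25.7 44.9
 stage [488.   26.5] [35.8 33.6]
   yel 4 [254. 208.] [528.9  34.8] ang 11.5 41.8
   yel 3 [250. 213.] [526.4  50.7] ang 32.1 45.4
   yel 4 [283. 218.] [452.3  14.9] ang -161.9 37.5
   yel 6 [286. 224.] [434.3  28.4] ang 178.0 53.7
   grn 7 [274. 203.] [499.8 -11.4] ang -72.7 39.7
   grn 9 [262. 223.] [481.7  60.3] ang 100.5 34.3
 house ((462.87799072265625, 20.003707885742188), (165.3836669921875, 112.04778289794922), 13.505938529968262)
 bar 73 [ 485.8 -294.9] [array([ 486. , -296.9]), array([18.3, 46.2]), np.float64(61.8)] ang 152.3
 body encl 487.4 -294.1 26.1
 side fit (array([ 487.61063504, -296.69727334]), np.float64(23.153604683504515)) 309
 vial top [458.2 267.4  55.3] 73 encl 457.3 268.1 12.7
top
 collar encl 490.3 23.2 43.0
 stage [489.4  23.9] [31.9 28.7]
   yel 6 [235. 203.] [530.2  34.3] ang 14.4 42.2
   yel 7 [245. 229.] [453.6  15. ] ang -166.1 36.8
   grn 4 [252. 212.] [499.8 -10.8] ang -73.3 36.2
   grn 3 [228. 221.] [482.2  59.4] ang 101.4 36.3
 house ((463.1708984375, 16.638389587402344), (165.3831787109375, 110.1030502319336), 14.062834739685059)
 bar 90 [ 488.2 -299.2] [array([ 488.3, -299.8]), array([14.9, 45. ]), np.float64(62.1)] ang 153.7
 body encl 487.2 -298.9 25.4
 side fit (array([ 488.38185614, -299.55532301]), np.float64(24.97004729135529)) 113
 vial top [458.6 265.3  54.7] 41 encl 457.7 265.7 12.1
```

```bash
python3 -m pendant '{"claw":[-1,-1,-1,-1,-1,-1,-1,-1,-1,-1,-1,-1,-1],"travel":[[0.0392,-0.0324,0],[0.0392,-0.0324,0],[0.0392,-0.0324,0],[0.0392,-0.0324,0],[0.0392,-0.0324,0],[0.0392,-0.0324,0],[0.0392,-0.0324,0],[0.0392,-0.0324,0],[0.0392,-0.0324,0],[0.0392,-0.0324,0],[0.0392,-0.0324,0],[0.0392,-0.0324,0],[0,0,0]],"yaw":[0,0,0,0,0,0,0,0,0,0,0,0,0]}'
cat >> m.py <<'E'
def go(tx,ty,tz,yawdeg=None):
    s=ctrl.get_state();p=s["position"];y=s["tcp_rot"][2];d=np.array([tx,ty,tz])-p
    c,n=np.cos(y),np.sin(y)
    print("pos",p.round(1),"yaw",np.degrees(y).round(1),"tilt",np.degrees(s["tcp_rot"][:2]).round(1),"F",s["ft_force"].round(1),"w",round(s["width"],1),"t",round(s["time_s"],2))
    print("travel(m)",np.round([(d[0]*c+d[1]*n)/1e3,(d[0]*n-d[1]*c)/1e3,-d[2]/1e3],4), "turn",None if yawdeg is None else round(-np.radians((yawdeg-np.degrees(y)+180)%360-180),3))
E
python3 - <<'E'
from m import *
f=ctrl.grab_frame("wrist");cv2.imwrite("pics/d.png",f["color"][...,::-1]);collar(f)
go(458,266.7,200)
E
```

```text
time_s: 1.78
position: [489.9, 22.5, 241.4]
tcp_rot: [-3.141, 0.001, 0.327]
ft_force: [-0.0, -1.0, -0.1]
width: 85.4
gripper_force: 0.0
 collar encl 489.0 24.0 50.0
 stage [286.1 -43.1] [378.5 211.6]
   yel 29 [257. 127.] [538.1  37.6] ang 17.8 264.6
   yel 21 [256. 135.] [529.   34.9] ang 17.8 255.1
   yel 21 [251. 201.] [450.8  15.6] ang 19.6 174.9
   grn 43 [222. 167.] [481.   61.4] ang 28.2 221.1
   grn 42 [284. 172.] [498.8 -10.8] ang 8.6 215.2
 house ((463.7726745605469, 18.676498413085938), (164.1461944580078, 110.35882568359375), 14.003209114074707)
pos [489.4  21.  241.6] yaw 18.6 tilt [-1.8e+02  1.0e-01] F [ 0.3 -0.4 -0.3] w 85.5 t 1.82
travel(m) [ 0.0488 -0.2428  0.0416] turn None
```

View pics/d.png

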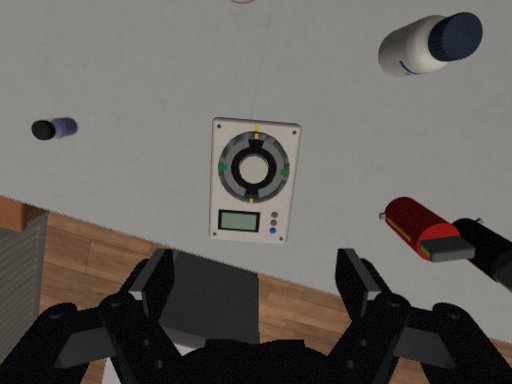

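The wrist view shows the collar centred at (253,169) px. Both the green-mark and yellow-mark midpoints give collar (490, 25.2) and yaw 13.9°, which agrees with the other views. The blue vial is at (55,129) px. Going to grasp it.

```bash
python3 -m pendant '{"claw":[-1,-1,-1,-1,-1,-1,-1],"travel":[[0.0098,-0.0486,0],[0.0098,-0.0486,0],[0.0098,-0.0486,0],[0.0098,-0.0486,0.03],[0.0098,-0.0486,0.03],[0,0,0.03],[0,0,0]],"yaw":[0,0,0,0,0,0,0]}'
python3 - <<'E'
from m import *
f=ctrl.grab_frame("wrist");vial(f)
go(458,266.5,30)
E
```

```text
time_s: 2.7
position: [457.5, 264.6, 149.9]
tcp_rot: [3.14, 0.005, 0.322]
ft_force: [0.7, 0.2, 0.3]
width: 85.5
gripper_force: 0.0
 vial top [468.2 269.3 209.1] 6369 encl 465.7 268.5 21.4
pos [458.6 264.8 152.1] yaw 18.4 tilt [1.8e+02 1.0e-01] F [0.9 0.1 0.7] w 85.3 t 2.75
travel(m) [-0.     -0.0018  0.1221] turn None
```

```bash
python3 -m pendant '{"claw":[-1,-1,-1,-1,1,1,1,1,1,1,1,1],"travel":[[0,-0.0018,0.04],[0,0,0.04],[0,0,0.0405],[0,0,0],[0,0,0],[0,0,0],[0,0,0],[0,0,0],[0,0,0],[0,0,0],[0,0,-0.02],[0,0,0]],"yaw":[0,0,0,0,0,0,0,0,0,0,0,0]}'
python3 - <<'E'
from m import *
f=ctrl.grab_frame("wrist");cv2.imwrite("pics/e.png",f["color"][...,::-1])
go(490,25.2,130)
E
```

```text
time_s: 4.25
position: [459.1, 268.2, 53.3]
tcp_rot: [-3.141, -0.003, 0.323]
ft_force: [-0.3, 0.5, -0.6]
width: 22.5
gripper_force: 58.9
pos [458.5 267.9  52.2] yaw 18.5 tilt [-1.8e+02 -1.0e-01] F [-0.1 -0.2 -0.1] w 22.2 t 4.3
travel(m) [-0.0471  0.2402 -0.0778] turn None
```

View pics/e.png

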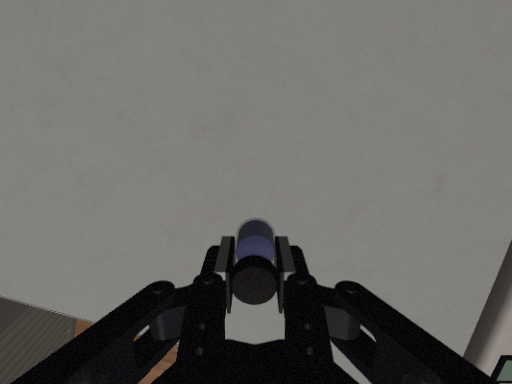

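The blue vial is held between the pads at (255,275) px. Carrying it to just above the stage.

```bash
python3 -m pendant '{"claw":[1,1,1,1,1,1,1,1],"travel":[[0,0,-0.04],[-0.0094,0.048,-0.0378],[-0.0094,0.048,0],[-0.0094,0.048,0],[-0.0094,0.048,0],[-0.0095,0.0482,0],[0,0,0],[0,0,0]],"yaw":[0,0,0,0,0,0,0,0]}'
python3 - <<'E'
from m import *
go(490,25.2,76)
for n in("scene","top"):
    f=ctrl.grab_frame(n);d,P=pts(f);hsv=cv2.cvtColor(f["color"],cv2.COLOR_RGB2HSV).astype(int)
    m=(abs(hsv[...,0]-120)<14)&(hsv[...,1]>60)&(np.hypot(P[...,0]-490,P[...,1]-25)<30)&(P[...,2]>90)&(P[...,2]<150)&(f["range_z"]>0)
    q=P[m];print(n,m.sum(),q.mean(0).round(1) if len(q) else "",q.min(0).round() if len(q) else "",q.max(0).round() if len(q) else "")
go(490,25.2,76)
E
```

```text
time_s: 5.3
position: [489.3, 25.3, 128.9]
tcp_rot: [-3.141, 0.001, 0.323]
ft_force: [-0.1, 0.9, 0.3]
width: 22.1
gripper_force: 59.0
pos [489.3  25.3 128.9] yaw 18.5 tilt [-1.8e+02  1.0e-01] F [-0.1  0.9  0.3] w 22.1 t 5.3
travel(m) [0.0006 0.0003 0.0529] turn None
scene 5 [482.   47.3 128.4] [477.  38. 105.] [484.  53. 141.]
top 0   
pos [489.4  26.  129.1] yaw 18.6 tilt [-180.    0.] F [ 0.1  0.4 -0.2] w 22.1 t 5.4
travel(m) [0.0003 0.001  0.0531] turn None
```

```bash
python3 -m pendant '{"claw":[1,1,1,1,1],"travel":[[0,0,0.02],[0,0,0.02],[0,0,0.011],[0,0,0],[0,0,0]],"yaw":[0,0,0,0,0]}'
python3 -m pendant '{"claw":[1,1],"travel":[[0,0,0.0015],[0,0,0]],"yaw":[0,0]}'
python3 -m pendant '{"claw":[1,1],"travel":[[0,0,0.001],[0,0,0]],"yaw":[0,0]}'
python3 - <<'E'
from m import *
f=ctrl.grab_frame("scene");c=f["color"][170:250,225:315,::-1];cv2.imwrite("pics/f.png",cv2.resize(c,(720,640)[:2],interpolation=cv2.INTER_CUBIC)[:600])
E
```

```text
time_s: 6.02
position: [489.9, 25.4, 78.9]
tcp_rot: [3.141, -0.001, 0.323]
ft_force: [0.8, -0.3, -0.6]
width: 22.1
gripper_force: 59.0
time_s: 6.28
position: [489.8, 25.0, 77.2]
tcp_rot: [3.141, -0.0, 0.323]
ft_force: [0.4, -0.6, -0.9]
width: 22.2
gripper_force: 59.1
time_s: 6.52
position: [490.1, 25.1, 77.2]
tcp_rot: [3.141, -0.001, 0.323]
ft_force: [-2.5, 0.6, 7.3]
width: 22.4
gripper_force: 59.7
```

View pics/f.png

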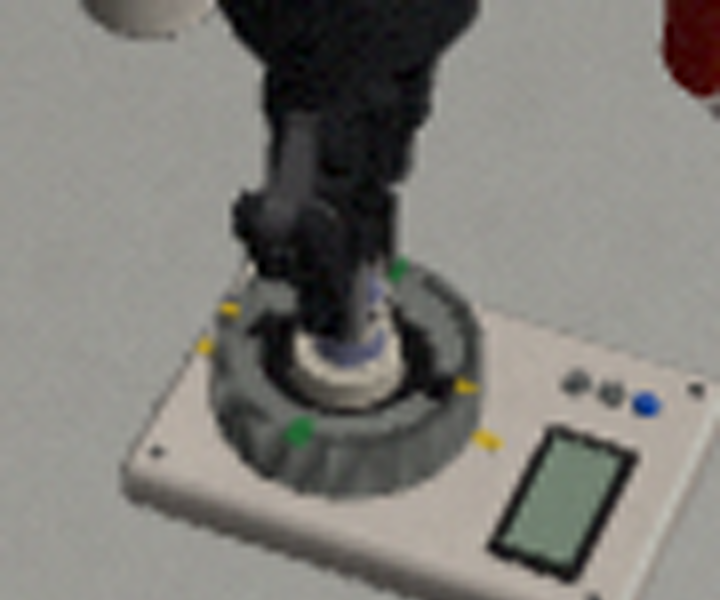

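Force contact (7 N), and the vial stands on the stage at about (350,345) px, roughly in the middle. Releasing it and rising.

```bash
python3 -m pendant '{"claw":[0.3,0,-0.5,-1,-1,-1,-1,-1,-1,-1,-1],"travel":[[0,0,-0.0005],[0,0,0],[0,0,0],[0,0,0],[0,0,-0.02],[0,0,-0.03],[0,0,-0.04],[0,0,-0.04],[0,0,-0.04],[0,0,0],[0,0,0]],"yaw":[0,0,0,0,0,0,0,0,0,0,0]}'
python3 - <<'E'
from m import *
for n in("scene","top","wrist"):
    f=ctrl.grab_frame(n);d,P=pts(f);v=f["color"].max(2).astype(int);e=np.array(f["eye"])
    m=(np.hypot(P[...,0]-490,P[...,1]-25)<32)&(P[...,2]>84)&(P[...,2]<112)&(v<75)&(f["range_z"]>0)
    q=P[m];w=d[m];w=e+w*((99-e[2])/w[:,2])[:,None];print(n,m.sum(),q.mean(0).round(1),q.min(0).round(),q.max(0).round(),cv2.minEnclosingCircle(w[:,:2].astype(np.float32)))
go(487.5,-298,240,153)
E
```

```text
time_s: 7.95
position: [489.4, 25.0, 245.7]
tcp_rot: [-3.141, 0.001, 0.323]
ft_force: [-0.1, -0.1, -0.5]
width: 85.3
gripper_force: 0.0
scene 68 [487.9  28.7  97.2] [479.  17.  85.] [499.  37. 104.] ((487.3446350097656, 29.49589729309082), 13.734700202941895)
top 36 [490.3  24.4  98.1] [483.  17.  93.] [499.  34. 101.] ((491.41192626953125, 24.11080551147461), 9.717681884765625)
wrist 392 [491.2  25.9  98.9] [480.  15.  84.] [501.  36. 102.] ((491.0491943359375, 26.237987518310547), 12.022537231445312)
pos [489.2  25.  245.1] yaw 18.5 tilt [-1.8e+02  1.0e-01] F [ 0.2  0.4 -0.8] w 85.2 t 8.1
travel(m) [-0.1041  0.3058  0.0051] turn -2.348
```

The vial stands upright: its top is at z≈99 and its centre within 1.5 mm of the axis. Now to the cap.

```bash
python3 -m pendant '{"claw":[-1,-1,-1,-1,-1,-1,-1,-1,-1,-1,-1,-1,-1,-1,-1,-1,-1,-1,-1,-1],"travel":[[-0.0174,0.051,0],[-0.0174,0.051,0],[-0.0174,0.051,0],[-0.0174,0.051,0],[-0.0174,0.051,0],[-0.0171,0.0508,0],[0,0,0],[0,0,0],[0,0,0],[0,0,0],[0,0,0],[0,0,0],[0,0,0],[0,0,0],[0,0,0],[0,0,0],[0,0,0],[0,0,0],[0,0,0],[0,0,0]],"yaw":[0,0,0,0,0,0,-0.1806,-0.1806,-0.1806,-0.1806,-0.1806,-0.1806,-0.1806,-0.1806,-0.1806,-0.1806,-0.1806,-0.1806,-0.1806,0]}'
python3 - <<'E'
from m import *
f=ctrl.grab_frame("wrist");cap(f,(488,-298));go(487.5,-298,118,153)
cv2.imwrite("pics/g.png",f["color"][...,::-1])
E
```

```text
time_s: 10.6
position: [487.8, -297.9, 245.6]
tcp_rot: [3.141, -0.002, 2.669]
ft_force: [0.1, 0.2, -0.8]
width: 85.3
gripper_force: 0.0
 bar 647 [ 486.5 -298.2] [array([ 487.3, -298.9]), array([13.5, 45.4]), np.float64(63.1)] ang 153.5
 body encl 480.3 -294.1 33.5
 side fit (array([ 487.96379486, -298.72669858]), np.float64(24.47806238472737)) 363
pos [ 487.8 -297.9  245.8] yaw 152.8 tilt [ 1.8e+02 -1.0e-01] F [ 0.   0.7 -0.1] w 85.3 t 10.65
travel(m) [ 0.0002 -0.0002  0.1278] turn -0.004
```

View pics/g.png

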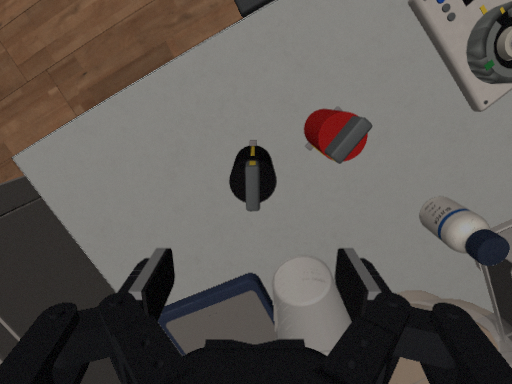

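The black cap's bar is at (252,185) px and lines up with the jaws. The red look-alike at (338,137) is clear of the fingers. Grasping the bar.

```bash
python3 -m pendant '{"claw":[0,0,0,0,0,0,0,1,1,1,1,1],"travel":[[-0.0004,-0.0007,0.03],[0,0,0.03],[0,0,0.03],[0,0,0.03],[0,0,0.0223],[0,0,0],[0,0,0],[0,0,0],[0,0,0],[0,0,0],[0,0,0],[0,0,0]],"yaw":[0,0,0,0,0,0,0,0,0,0,0,0]}'
```

```text
time_s: 12.15
position: [488.5, -299.2, 105.5]
tcp_rot: [-3.141, 0.002, 2.67]
ft_force: [-0.5, -0.5, 5.3]
width: 12.9
gripper_force: 59.8
```

```bash
python3 -m pendant '{"claw":[1,1,1,1,1,1,1],"travel":[[0,0,-0.01],[0,0,-0.04],[0,0,-0.04],[0,0,-0.04],[0,0,-0.01],[0,0,0],[0,0,0]],"yaw":[0,0,0,0,0,0,0]}'
python3 - <<'E'
from m import *
go(490.2,25.3,245,193.9)
for n in("scene","top"):
    f=ctrl.grab_frame(n);d,P=pts(f);hsv=cv2.cvtColor(f["color"],cv2.COLOR_RGB2HSV)
    m=(np.hypot(P[...,0]-488,P[...,1]+299)<40)&(P[...,2]>143)&(P[...,2]<225)&(f["range_z"]>0)
    q=P[m];print(n,m.sum(),"z",q[:,2].min().round(1),circ(q[:,:2]) if m.sum()>20 else "",cv2.minEnclosingCircle(q[:,:2].astype(np.float32)))
E
```

```text
time_s: 13.02
position: [487.4, -298.4, 241.8]
tcp_rot: [3.141, -0.004, 2.671]
ft_force: [-0.4, -0.3, -1.3]
width: 12.9
gripper_force: 58.9
pos [ 487.4 -298.4  241.8] yaw 153.0 tilt [180.   -0.2] F [-0.4 -0.3 -1.3] w 12.9 t 13.03
travel(m) [ 0.1444  0.2897 -0.0032] turn -0.714
scene 518 z 143.4 (array([ 485.85684905, -293.67429808]), np.float64(22.017331998593722)) ((483.92999267578125, -291.1123046875), 27.64288902282715)
top 18 z 151.5  ((485.97003173828125, -297.1679382324219), 25.189937591552734)
```

```bash
python3 -m pendant '{"claw":[1,1,1,1,1,1,1,1,1,1,1,1,1,1,1],"travel":[[0,0,-0.01],[0,0,-0.01],[0.0241,0.0483,0],[0.0241,0.0483,0],[0.0241,0.0483,0],[0.0241,0.0483,0],[0.0241,0.0483,0],[0.0241,0.0483,0],[0,0,0],[0,0,0],[0,0,0],[0,0,0],[0,0,0],[0,0,0],[0,0,0]],"yaw":[0,0,0,0,0,0,0,0,-0.143,-0.143,-0.143,-0.143,-0.142,0,0]}'
python3 - <<'E'
from m import *
go(490.2,25.3,180,193.9)
f=ctrl.grab_frame("scene");cv2.imwrite("pics/i.png",cv2.resize(f["color"][110:250,190:376,::-1],(744,560),interpolation=cv2.INTER_CUBIC))
for n in("scene","top"):
    f=ctrl.grab_frame(n);d,P=pts(f);z=P[...,2]
    m=(np.hypot(P[...,0]-490,P[...,1]-25)<40)&(z>160)&(z<238)&(f["range_z"]>0)
    q=P[m];print(n,m.sum(),circ(q[:,:2]),q.min(0).round(),q.max(0).round())
go(490.2,25.3,180,193.9)
E
```

```text
time_s: 15.0
position: [490.7, 25.0, 264.8]
tcp_rot: [-3.141, 0.001, -2.901]
ft_force: [0.6, 0.5, -0.8]
width: 13.0
gripper_force: 59.0
pos [490.7  25.  264.8] yaw -166.2 tilt [-180.    0.] F [ 0.6  0.5 -0.8] w 13.0 t 15.0
travel(m) [0.0004 0.0004 0.0848] turn -0.002
scene 571 (array([491.25159855,  24.88543312]), np.float64(25.81271833201175)) [460.  11. 160.] [522.  53. 238.]
top 102 (array([487.76473601,  23.33486389]), np.float64(22.553968671529184)) [460.  -1. 161.] [491.  45. 238.]
pos [490.7  25.  264.4] yaw -166.2 tilt [-180.    0.] F [-0.4  0.2 -1.7] w 13.0 t 15.15
travel(m) [0.0004 0.0004 0.0844] turn -0.001
```

View pics/i.png

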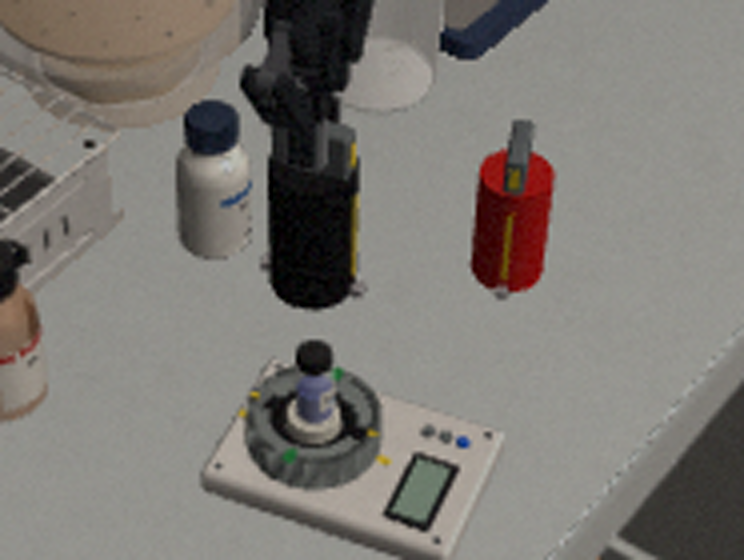

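The cap hangs plumb over the upright vial at (315,380) px, with its lugs in line with the yellow marks. Lowering.

```bash
python3 -m pendant '{"claw":[1,1,1,1,1,1,1],"travel":[[0.0002,0.0002,0.03],[0,0,0.03],[0,0,0.03],[0,0,0.012],[0,0,0.01],[0,0,0],[0,0,0]],"yaw":[-0.002,0,0,0,0,0,0]}'
python3 -m pendant '{"claw":[1,1,1,1,1],"travel":[[0,0,0.003],[0,0,0.003],[0,0,0.002],[0,0,0.002],[0,0,0]],"yaw":[0,0,0,0,0]}'
```

```text
time_s: 16.02
position: [490.9, 25.2, 153.3]
tcp_rot: [-3.141, 0.002, -2.897]
ft_force: [0.3, 0.7, -1.0]
width: 12.7
gripper_force: 59.1
time_s: 16.65
position: [490.3, 25.2, 142.1]
tcp_rot: [3.142, -0.0, -2.897]
ft_force: [-0.9, 0.1, -0.3]
width: 13.0
gripper_force: 59.1
```

The rim is below the lip top with no side force, so it's in the slots. Pushing down.

```bash
python3 -m pendant '{"claw":[1,1,1,1],"travel":[[0,0,0.002],[0,0,0.002],[0,0,0.002],[0,0,0]],"yaw":[0,0,0,0]}'
python3 -m pendant '{"claw":[1,1,1,1],"travel":[[0,0,0.002],[0,0,0.002],[0,0,0.001],[0,0,0]],"yaw":[0,0,0,0]}'
```

```text
time_s: 17.15
position: [490.6, 25.1, 136.7]
tcp_rot: [-3.141, 0.001, -2.897]
ft_force: [-1.4, -0.3, 4.1]
width: 12.8
gripper_force: 59.9
time_s: 17.65
position: [490.7, 25.1, 132.1]
tcp_rot: [-3.141, 0.001, -2.897]
ft_force: [-1.9, 0.0, 8.0]
width: 12.4
gripper_force: 60.3
```

```bash
python3 -m pendant '{"claw":[1,1,1],"travel":[[0,0,0.002],[0,0,0.0008],[0,0,0]],"yaw":[0,0,0]}'
python3 -m pendant '{"claw":[1,1,1,1],"travel":[[0,0,0],[0,0,0],[0,0,0],[0,0,0]],"yaw":[0.1,0.1,0.1,0]}'
```

```text
time_s: 18.02
position: [490.8, 25.1, 129.6]
tcp_rot: [-3.141, 0.001, -2.897]
ft_force: [-2.7, -0.7, 8.9]
width: 12.7
gripper_force: 60.5
time_s: 18.52
position: [491.5, 25.2, 130.1]
tcp_rot: [3.141, 0.004, 3.085]
ft_force: [0.1, 0.5, 8.8]
width: 12.5
gripper_force: 60.5
```

```bash
python3 -m pendant '{"claw":[1,1,1,1,1,1,1,1,1,1,1,1],"travel":[[0,0,0.0003],[0,0,0],[0,0,0],[0,0,0],[0,0,0],[0,0,0],[0,0,0],[0,0,0],[0,0,0],[0,0,0],[0,0,0],[0,0,0]],"yaw":[0.127,0.127,0.127,0.127,0.127,0.127,0.127,0.127,0.127,0.127,0,0]}'
python3 - <<'E'
from m import *
s=ctrl.get_state();go(490,25.2,129,103.9);print(s["ft_torque"].round(2))
f=ctrl.grab_frame("scene");cv2.imwrite("pics/j.png",cv2.resize(f["color"][130:250,210:370,::-1],(800,600),interpolation=cv2.INTER_CUBIC))
f=ctrl.grab_frame("wrist");w=f["color"][...,::-1]
d,P=pts(f);hsv=cv2.cvtColor(f["color"],cv2.COLOR_RGB2HSV)
z=P[...,2];m=(np.hypot(P[...,0]-490,P[...,1]-25.2)<25)&(abs(z-141)<5)&(f["range_z"]>0)
q=P[m];print(m.sum(), q.mean(0).round(1) if m.sum() else "", np.percentile(z[m],[10,50,90]) if m.sum() else "")
E
```

```text
time_s: 20.02
position: [491.7, 25.2, 129.9]
tcp_rot: [3.137, 0.001, 1.816]
ft_force: [0.8, -0.3, 8.6]
width: 12.8
gripper_force: 60.5
pos [491.7  25.2 129.9] yaw 104.1 tilt [1.798e+02 1.000e-01] F [ 0.8 -0.3  8.6] w 12.8 t 20.02
travel(m) [ 0.0004 -0.0016  0.0009] turn 0.003
[-0.02 -0.04 -0.12]
2762 [490.3  30.6 141.7] [139.46967627 142.04146337 143.16392214]
```

View pics/j.png

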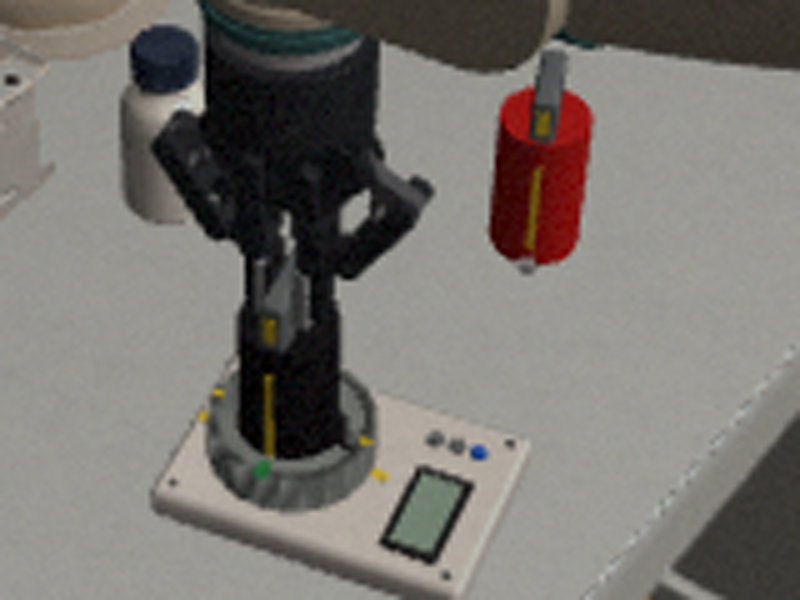

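The cap is locked: its yellow stripe at (268,415) px stands over the green mark at (262,468). Spring travel is about 8.5 mm, so I'll press 1.5 mm deeper and hand in.

```bash
python3 -m pendant '{"claw":[1,1,1,1],"travel":[[0,0,0.001],[0,0,0.0005],[0,0,0],[0,0,0]],"yaw":[0,0,0,0]}'
python3 -c "
from workcell import ctrl
s=ctrl.get_state()
if 7<s['ft_force'][2]<16 and s['width']>10: print(ctrl.job_done())
else: print(s)"
```

```text
time_s: 20.62
position: [491.7, 25.2, 128.6]
tcp_rot: [3.137, 0.001, 1.816]
ft_force: [0.3, 0.4, 10.2]
width: 12.8
gripper_force: 60.6
the job is handed in; nothing more can be done
None
```

The job was handed in at 20.6 s: the blue vial stands on the stage under the black cap, which is turned to the green marks and still gripped and pressed about 10 mm down its 12 mm travel.

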